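Let the trolley jack down past its safety ratchet

ROBOT

A 6-joint arm with a two-finger parallel gripper is mounted at the origin on the work surface. World frame = base frame: x ahead of the robot, y to its left, z up, the work surface at z = 0. Lengths are in mm, angles in rad, forces in N, time in s.
With the tool pointing down it reaches from about 275 to 750 mm from the base axis. Payload 10.2 kg.
Tool frame: the origin (TCP) lies at the centre of the arm's flange, where the gripper is bolted on; the fingertips stand 173 mm ahead of it and the grasp point (between the pads) lies 155 mm ahead of it; z points along the fingers, y is the line along which they close (so a half turn about z gives the same grasp; the last joint's range is limited). The gripper opens to 85 mm and grips with 20 to 120 N. Pads are 22 mm wide; open, the fingers measure 114 mm over their backs; the gripper's body (76 mm by 85 mm) begins 54 mm behind the grasp point. The pads swing forward as they close: fully open they stand 13 mm farther back than shut.
Start: joints at [-1.351, 0.313, 1.498, -0, 1.331, -0.223], TCP at [224.936, -474.38, 404.694] pointing down, gripper open.
Joint ranges: [-2.94, 2.94], [-0.97, 2.17], [0.19, 2.56], [-1.23, 4.37], [0.02, 3.11], [-2.88, 2.88]. Speed limits (rad/s): [2.39, 2.39, 3.01, 3.14, 3.14, 3.14].

INTERFACE

Orientations are given as a unit quaternion [w, x, y, z].
In Python, from rig import ctrl gives the robot as it stands.
- The arm moves only by the tool inch_along, called after "Call:" in YAML: its name, and indented under it one key for each argument. Schema: {"type":"object","properties":{"steps":{"type":"array","items":{"type":"object","properties":{"d":{"type":"array","items":{"type":"number"},"minItems":3,"maxItems":3},"r":{"type":"array","items":{"type":"number"},"minItems":3,"maxItems":3}},"additionalProperties":false},"minItems":1,"maxItems":8},"jaw":{"type":"number"},"grip_n":{"type":"number"},"only":{"type":"string"},"quiet":{"type":"boolean"},"lines":{"type":"string"}},"required":["steps"],"additionalProperties":false}. steps is a list of rows, 1 to 8 of them, each an object with the fields d (a list: dx, dy, dz in m), r (a list: a rotation vector rx, ry, rz in units of 0.25 rad); a field left out counts as zero; each row is the pose to reach, as a shift and turn from the pose commanded when the call began, along the tool's axes at that moment; what a row does not reach only later rows make up. A row lasts 1/10 s, in which the tool goes at most 50 mm and 0.15 rad, less where a joint would pass 70% of its speed; a pose out of reach is approached as far as the arm can. jaw is the opening from 0.0 (shut) to 1.0 (fully open), set as the call begins (left out keeps the last). The fingers move at their own pace and stop on an object; grip_n is the grip in N (left out, the last holds). Time passes only in rows, so rows that do not move let the fingers close. The tool returns the time, the measured TCP pose, the force, the opening and the grip force at its end. only (a regular expression) keeps the lines of the reply that match it, lines (a string "A,B") keeps lines A to B, and quiet returns only ok. Input that does not fit is refused with a message, and nothing moves.
- ctrl.sense(): the state, without advancing time (a new reading comes with each control period).
- ctrl.capture(name): name is "side" or "top"; returns the picture (384x512x3 uint8, red, green, blue); there is no depth.
- ctrl.calibration(name): a dict with "fx", "fy", "cx", "cy" (pixels), "distortion" ([k1, k2, p1, p2, k3] as OpenCV has them; the pictures are not rectified), "position" and "attitude" of the camera in the world. Camera axes: x right, y down, z forward; pixel columns grow to the right and rows downward; lengths in mm; the calibration is good to about 2 mm. A picture is of the moment at which its call begins. calibration takes no time and is no camera call.
- ctrl.finish_job(): hands the job in; it is judged then, once.
The state is a dict: "time_s": time; "joints": joint angles; "dq": joint speeds; "tau": joint torques, N m; "eef_pos": TCP position; "ee_rot": TCP orientation; "force": force on the tool from outside, world axes, zero at the start; "wrist_torque": the same for the moment, N m; "grip_width": opening from 0.0 (shut) to 1.0 (fully open); "grip_force": force on a finger pad.
Only numpy, scipy, OpenCV 4.12 (cv2) and the standard library are available. Lean on these libraries where they do the work, as an engineer would, in place of code of your own. Each camera call takes 0.05 s, during which the arm holds its last target. There are 200 camera calls.

TASK

The red trolley jack on the bench has been left standing up on its safety ratchet. With the fingertips only, press the yellow pawl pedal down until it snaps over and the pawl stays clear of the teeth, then push the lifting arm fully down by its black rubber saddle roller and take the hand away, leaving the pawl free. Do not force the arm against the ratchet or lever it up, and do not move or pick up the spray can, the grease jar or the socket.

Things in the scene. Friction and masses are not known exactly. Their poses are not given: they have to be found in the camera images.
- jack: red trolley jack, fixed to the bench, 370 mm long, 174 mm wide over the front wheels. Origin on the bench under the lifting arm's pivot (pivot axis 60 mm up). Its x axis points along the frame to the saddle end (front wheels), -x to the yellow pedal, z up. Side plates of the frame: 56 mm either side of the middle, up to 63 mm high, up to 88 mm near the pivot.
- lift (a joint): lifting arm angle, rad: 0 = fully down (level, on its stop), positive = raised; 0.5 to 0.82 at the start, limit 0.95. It swings about the jack's y axis, 60 mm above the jack's origin. Stiff: it stays where left; about 3 to 12 N down on the saddle lowers it once the pawl is out. With the pawl in its teeth (pitch 0.22 rad) it goes down one tooth at most, then is blocked.
- saddle (a point): centre of the saddle roller at the end of the lifting arm: black rubber cylinder, radius 22 mm, 90 mm long, lying along the jack's y, fixed to the arm. In the arm's frame it is 200 mm out from the pivot axis and 12 mm above the centre line; at lift = 0 it is 72 mm above the bench (roller top 94 mm).
- pawl (a joint): yellow pawl angle, rad: 0 = nose in the teeth, 0.42 = stop, clear of the teeth; grows as the pedal is pressed. Over-centre spring: below about 0.2 it drives the nose back into the teeth, past that it snaps on to the stop by itself and stays. At the start the nose lies in the teeth or on a tooth's crest (0 to 0.15). The pedal takes up to about 10 N, falling as it goes down.
- pedal (a point): centre of the top of the pawl's pedal: yellow pad, black ribs, 50 mm along the jack, 60 across, 8 thick, 172 mm behind the jack's origin. It turns about the jack's y direction at x = -90 mm, 120 mm up. Pad centre 141 mm above the bench at pawl 0, 106 mm at 0.42; tilted 0.2 rad up to the rear at 0, as much down at the stop. Free space below.
- spray: loose spray can, off-white with a wide blue band, 58 mm across, 170 mm tall, origin at the centre of its underside; leave it alone
- grease: loose grease jar, yellow label and black lid, 72 mm across, 75 mm tall, origin at the centre of its underside; leave it alone
- socket: loose steel wheel-nut socket standing on end, 34 mm across, 65 mm tall, origin at the centre of its underside; leave it alone

How it is judged:
By the outcome, as a careful person would: the job done as asked, in the order asked, and still so for the second after the job is handed in, with the robot touching nothing.
It also fails if it takes over 38 s, if anything falls off the work surface, if the arm or the gripper's body presses on something with over 40 N, if the wrist force passes 120 N, or if a joint passes its speed limit or range.

## Working session

There is one attempt and no reset: what is moved stays moved. The work goes in short steps, Python scripts to look and compute and a tool call to move; the robot and the scene stay as the last step left them, time stands still between calls to the robot, and variables do not carry over. Pictures are saved under pics/ and viewed, at most 10 in all, crops included, and the job is handed in when it is done.

```bash
ls; mkdir -p pics
```

Run:
```python
from rig import ctrl
import cv2
for n in("side","top"):
    c=ctrl.calibration(n);print(n,c)
    cv2.imwrite(f"pics/{n}0.png",ctrl.capture(n)[:,:,::-1])
print(ctrl.sense())
```

```text
pics
rig.py
side {'fx': 440.75300821067185, 'fy': 440.75300821067185, 'cx': 254.8340280537028, 'cy': 187.5988288287045, 'distortion': array([-0.00975822,  0.        ,  0.        ,  0.        ,  0.        ]), 'position': array([ 349.39514008, -540.7803596 ,  689.96527736]), 'attitude': array([-0.38405197,  0.9091014 , -0.14534681,  0.07009294])}
top {'fx': 357.5339270227052, 'fy': 357.5339270227052, 'cx': 257.60027036986776, 'cy': 192.67704416847363, 'distortion': array([-0.06764301,  0.        ,  0.        ,  0.        ,  0.        ]), 'position': array([439.40070549,  24.03674205, 767.69162331]), 'attitude': array([ 0.06960218, -0.70468006,  0.7050066 , -0.03933511])}
{'time_s': 0.1, 'joints': array([-1.35141434e+00,  3.13390737e-01,  1.49833234e+00,  3.08160876e-06,
        1.33102113e+00, -2.23446941e-01]), 'dq': array([-0.00037744,  0.00096786, -0.00075735, -0.00125834,  0.00080752,
       -0.00050988]), 'tau': array([ 2.59043416e-03, -4.12896609e+01, -2.60142893e+01, -1.60088075e-04,
        3.02698267e-03, -6.95124768e-06]), 'eef_pos': array([ 224.92142353, -474.34623037,  404.2047176 ]), 'ee_rot': array([-5.75771285e-04,  9.75587714e-01,  2.19609380e-01,  2.66676068e-06]), 'force': array([-0.40271828,  0.11318564, -0.04349353]), 'wrist_torque': array([ 0.01743843,  0.00624591, -0.00458029]), 'grip_force': 0.0, 'grip_width': 1.000407997624275}
```

View pics/side0.png

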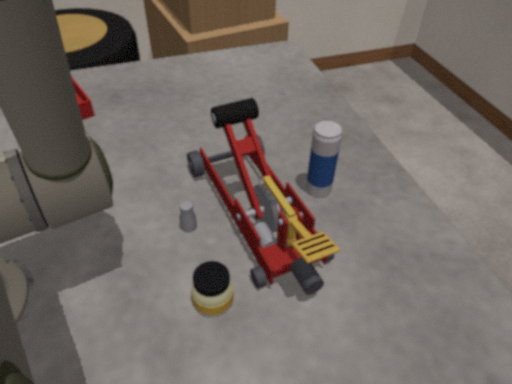

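View pics/top0.png

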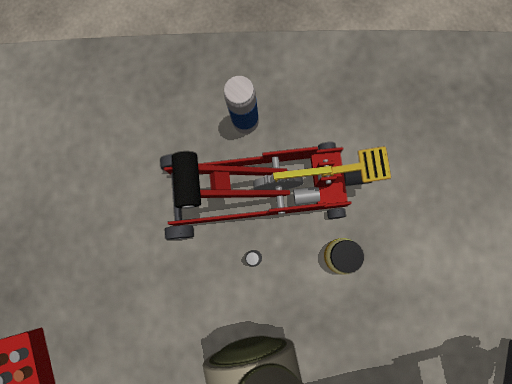

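Both views show the jack clearly. The roller is at about (235,112) side / (186,180) top, and the pedal at (315,248) side / (374,164) top. I'll enlarge both.

Run:
```python
import cv2,numpy as np
t=cv2.imread("pics/top0.png")[130:260,150:410]
cv2.imwrite("pics/tc.png",cv2.resize(t,None,fx=3,fy=3,interpolation=cv2.INTER_CUBIC))
s=cv2.imread("pics/side0.png")[90:300,170:350]
cv2.imwrite("pics/sc.png",cv2.resize(s,None,fx=2.8,fy=2.8,interpolation=cv2.INTER_CUBIC))
```

```text
(no output)
```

View pics/tc.png

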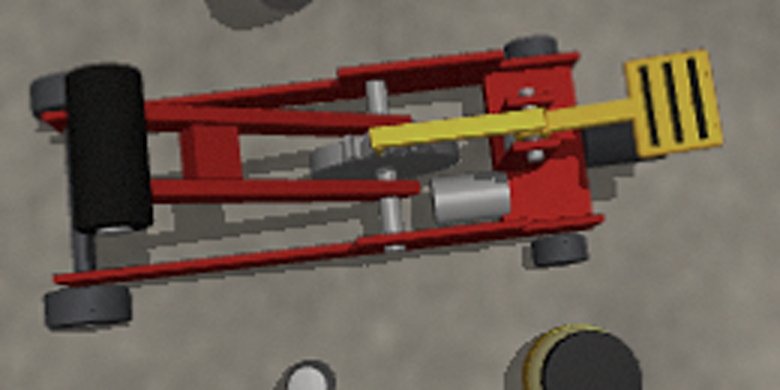

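View pics/sc.png

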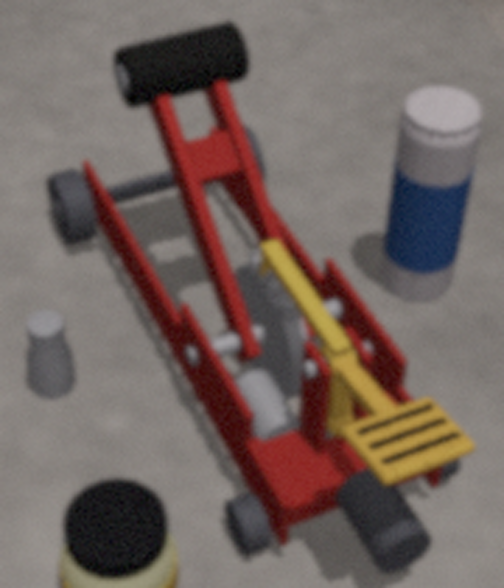

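The crops give the roller centre at (186.3,179.3) top and (234.6,112.9) side. The pedal centre is at (374.7,164.3) top and (315,246.8) side, and the pivot shaft middle is at about (278.7,185) top.

Create h.py:
```python
from rig import ctrl
import numpy as np,cv2
from scipy.spatial.transform import Rotation as R
from scipy.optimize import least_squares
def rot(q): return R.from_quat(q,scalar_first=True)
def proj(n,P):
    c=ctrl.calibration(n); Rm=rot(c['attitude']).as_matrix().T
    K=np.array([[c['fx'],0,c['cx']],[0,c['fy'],c['cy']],[0,0,1]])
    p,_=cv2.projectPoints(np.atleast_2d(P).astype(float),cv2.Rodrigues(Rm)[0],-Rm@c['position'],K,c['distortion'])
    return p[:,0]
def tri(obs): 
    r=least_squares(lambda P:np.concatenate([proj(n,P)[0]-o for n,o in obs]),[450,50,100]); return r.x,r.fun
def atz(n,o,z):
    return np.r_[least_squares(lambda P:proj(n,np.r_[P,z])[0]-o,[450,50]).x,z]
```

Run:
```python
from h import *
print("roller",tri([("top",[186.3,179.3]),("side",[234.6,112.9])]))
print("pedal",tri([("top",[374.7,164.3]),("side",[315,246.8])]))
print("pivot",atz("top",[278.7,185],60))
T=lambda x,y:[150+x/3,130+y/3]
S=lambda x,y:[170+x/2.8,90+y/2.8]
tp=[T(625,60),T(708,50),T(722,145),T(640,158)]
sp=[S(382,482),S(475,445),S(425,400),S(340,430)]
# jack fit
def pts(p):
    X,Y,a,l,w,oy=p
    def J(x,y,z): c,s=np.cos(a),np.sin(a); return [X+c*x-s*y,Y+s*x+c*y,z]
    sad=J(200*np.cos(l)-12*np.sin(l),0,60+200*np.sin(l)+12*np.cos(l))
    # pedal rel pivot at w=0: (-82,21); pressing lowers
    def P(u,v,w):
        x0,z0=-82+u*np.cos(.2),21-u*np.sin(.2)
        return J(-90+x0*np.cos(w)+ -z0*np.sin(w)*1 if 0 else -90+x0*np.cos(w)-z0*np.sin(w), oy+v, 120+z0*np.cos(w)+x0*np.sin(w))
    return sad,P,J
def f(p,full=0):
    sad,P,J=pts(p)
    r=[proj("top",sad)[0]-[186.3,179.3],proj("side",sad)[0]-[234.6,112.9],proj("top",P(0,0,p[4]))[0]-[374.7,164.3],proj("side",P(0,0,p[4]))[0]-[315,246.8],
       proj("top",J(0,0,60))[0]-[278.7,185]]
    return np.concatenate(r)
for a0 in(3.1,):
    s=least_squares(f,[430,30,a0,.6,.05,0]);print(s.x.round(3),s.fun.round(2))
    sad,P,J=pts(s.x);print("sad",sad,"ped",P(0,0,s.x[4]),"ped end",P(0,0,.42),"sad down",J(200,0,72))
    print("top corners",[np.round(proj("top",P(u,v,s.x[4]))[0],1) for u,v in((25,-30),(-25,-30),(-25,30),(25,30))],np.round(tp,1))
```

```text
roller (array([553.53193352, 169.57397241, 183.31032407]), array([-0.00437028,  0.02509395,  0.02970813, -0.00587283]))
pedal (array([ 587.84821495, -159.06990943,  137.38088297]), array([-0.04116217,  0.21694236,  0.18829971, -0.05349393]))
pivot [564.9262036   12.25276169  60.        ]
[ 5.64946e+02  1.23250e+01  1.64400e+00  6.05000e-01  4.10000e-02
 -1.02890e+01] [-0.07  0.03 -0.01 -0.13  0.1   0.22  0.22 -0.04 -0.04 -0.01]
sad [np.float64(553.4705964945922), np.float64(169.61034777826688), np.float64(183.58639186920655)] ped [np.float64(587.78105208696), np.float64(-159.26194309614127), np.float64(137.61331510014315)] ped end [np.float64(587.82781868583), np.float64(-159.9029567721856), np.float64(105.73851059567372)] sad down [np.float64(550.3929421291866), np.float64(211.7946969940047), 72]
top corners [array([358.7, 150. ]), array([386.9, 146.8]), array([391.3, 179.4]), array([362.6, 182.3])] [[358.3 150. ]
 [386.  146.7]
 [390.7 178.3]
 [363.3 182.7]]
```
Excellent. lift .605, pawl .04, yaw 1.644. Jack x axis ~ +y world. Pivot at (565,12).

The fit agrees to 0.2 px: lift ≈ 0.605, pawl ≈ 0.04, jack yaw 1.644 at (565,12). Next I'll compute the tool-axis shifts to the waypoints.

Add to h.py:
```python
def to(*tips):
    """tool-axis shift bringing the fingertip (173 ahead) to each world point"""
    s=ctrl.sense(); r=rot(s['ee_rot'])
    tip=s['eef_pos']+r.apply([0,0,173]); print("tip",tip.round(1),"F",s['force'].round(1),"t",s['time_s'])
    for p in tips: print(np.round(p,1),"->",r.inv().apply(np.array(p)-tip).round(1))
def sad(l,X=565,Y=12.3,a=1.644):
    x=200*np.cos(l)-12*np.sin(l); return np.array([X+np.cos(a)*x,Y+np.sin(a)*x,60+200*np.sin(l)+12*np.cos(l)+22])
```

```bash
python3 -c "
from h import *
to([588,-161,165],[588,-161,110])"
```

```text
tip [ 224.9 -474.2  231.2] F [-0.4  0.1 -0. ] t 0.1
[ 588 -161  165] -> [ 462.3 -127.3   66.5]
[ 588 -161  110] -> [ 462.2 -127.2  121.5]
```

Units first: shifts go in m and turns go in units of 0.25 rad. So 48 mm is 0.048, 384 mm is 0.384.

Call:
inch_along:
  steps:
    - {"d":[0.048,-0.013,0]}
    - {"d":[0.096,-0.026,0]}
    - {"d":[0.144,-0.04,0]}
    - {"d":[0.192,-0.053,0]}
    - {"d":[0.24,-0.066,0]}
    - {"d":[0.288,-0.079,0]}
    - {"d":[0.336,-0.092,0]}
    - {"d":[0.384,-0.106,0]}
  jaw: 0
  grip_n: 20

```text
time_s: 0.9
eef_pos: [527.8, -212.4, 404.5]
ee_rot: [-0.0, 0.976, 0.22, -0.0]
force: [0.3, -0.8, 0.4]
grip_width: 0.005
grip_force: 0.0
```

Call:
inch_along:
  steps:
    - {"d":[0.04,-0.011,0.02]}
    - {"d":[0.078,-0.021,0.05]}
    - {"d":[0.078,-0.021,0.066]}
    - {"d":[0.078,-0.021,0.066]}
    - {"d":[0.078,-0.021,0.066]}

```text
time_s: 1.4
eef_pos: [587.8, -162.1, 339.2]
ee_rot: [0.0, 0.976, 0.219, -0.0]
force: [0.2, 0.1, 0.6]
grip_width: -0.0
grip_force: 0.0
```

```bash
python3 -c "
from h import *
to([588,-161,138],[588,-161,110])
cv2.imwrite('pics/s1.png',ctrl.capture('side')[:,:,::-1])"
```

```text
tip [ 587.8 -162.1  166.2] F [0.2 0.1 0.6] t 1.4
[ 588 -161  138] -> [ 0.6 -0.9 28.2]
[ 588 -161  110] -> [ 0.6 -0.9 56.2]
```

View pics/s1.png

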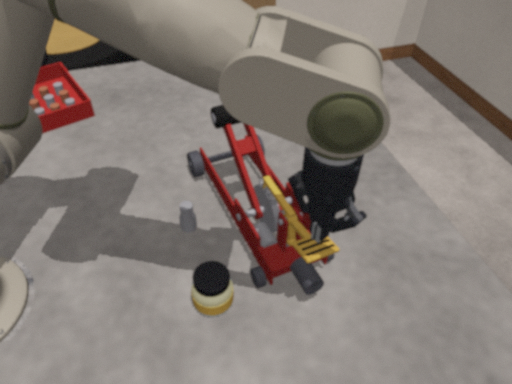

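The shut fingertips hang just above the pedal, at about (318,238), and nothing else is close. I'll press down in steps.

Call:
inch_along:
  steps:
    - {"d":[0,0,0.01]}
    - {"d":[0,0,0.02]}
    - {"d":[0,0,0.026]}
    - {"d":[0,0,0.032]}
    - {"d":[0,0,0.036]}

```text
time_s: 1.95
eef_pos: [587.9, -161.9, 302.4]
ee_rot: [0.0, 0.976, 0.219, 0.0]
force: [0.0, -1.8, 1.0]
grip_width: 0.001
grip_force: 1.0
```

Call:
inch_along:
  steps:
    - {"d":[0,0,0.004]}
    - {"d":[0,0,0.008]}
    - {"d":[0,0,0.012]}

```text
time_s: 2.25
eef_pos: [587.9, -161.5, 290.0]
ee_rot: [-0.0, 0.976, 0.22, -0.0]
force: [0.0, 0.2, -0.3]
grip_width: 0.0
grip_force: 0.0
```

Call:
inch_along:
  steps:
    - {"d":[0,0,0.003]}
    - {"d":[0,0,0.006]}
    - {"d":[0,0,0.006]}

```text
time_s: 2.55
eef_pos: [587.9, -161.6, 284.2]
ee_rot: [-0.0, 0.976, 0.22, -0.0]
force: [0.1, 0.8, -0.1]
grip_width: -0.001
grip_force: 0.0
```

Call:
inch_along:
  steps:
    - {"d":[0,0,-0.04]}
    - {"d":[0,0,-0.08]}
    - {"d":[0,0,-0.115]}
    - {"d":[0,0,-0.13]}
    - {"d":[0,0,-0.13]}

```text
time_s: 3.05
eef_pos: [587.9, -161.6, 417.2]
ee_rot: [0.002, 0.976, 0.22, 0.002]
force: [0.2, 0.6, -0.2]
grip_width: 0.0
grip_force: 0.0
```

```bash
python3 -c "
from h import *
im=[ctrl.capture('side')[190:290,230:350],ctrl.capture('top')[130:230,290:410]]
cv2.imwrite('pics/p.png',cv2.resize(np.hstack(im),None,fx=3.3,fy=3.3,interpolation=cv2.INTER_CUBIC)[:,:,::-1])
to(sad(.605)+[0,0,25],sad(.605),sad(.4),sad(.2),sad(0))"
```

```text
tip [ 587.7 -161.5  240.8] F [ 0.4 -0.3 -0.7] t 3.15
[553.5 169.6 230.6] -> [ 110.9 -313.8   10.4]
[553.5 169.6 205.6] -> [ 110.9 -313.8   35.4]
[551.9 191.4 170.9] -> [ 118.9 -334.2   70.1]
[550.8 205.4 133.5] -> [ 124.  -347.3  107.5]
[550.4 211.8  94. ] -> [ 126.3 -353.2  147. ]
```

View pics/p.png

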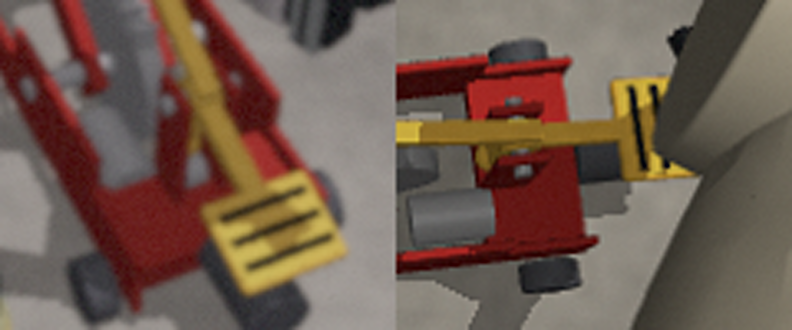

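The pedal now sits down and tilted to the rear, with its centre at about (312.7,260.3) in the side view. Next is over to the roller, and I'll check the pawl angle numerically on the way.

Scaled: -314 mm is -0.314, -271 mm is -0.271.

Call:
inch_along:
  steps:
    - {"d":[0.016,-0.045,0]}
    - {"d":[0.032,-0.09,0]}
    - {"d":[0.048,-0.135,0]}
    - {"d":[0.064,-0.18,0]}
    - {"d":[0.08,-0.226,0]}
    - {"d":[0.096,-0.271,0]}
    - {"d":[0.111,-0.314,0]}
    - {"d":[0.111,-0.314,0.01]}

```text
time_s: 3.95
eef_pos: [552.6, 174.1, 403.9]
ee_rot: [-0.001, 0.975, 0.222, -0.0]
force: [0.0, -0.7, -0.1]
grip_width: -0.001
grip_force: 0.0
```

Call:
inch_along:
  steps:
    - {}
    - {}

```text
time_s: 4.15
eef_pos: [554.0, 168.7, 403.7]
ee_rot: [-0.0, 0.976, 0.219, -0.001]
force: [-0.2, -0.1, 0.3]
grip_width: 0.002
grip_force: 0.0
```

```bash
python3 -c "
from h import *
print(proj('side',[587.8,-159.9,105.7]))
cv2.imwrite('pics/s2.png',ctrl.capture('side')[:,:,::-1])
to(sad(.605),sad(.5),sad(.4),sad(.3),sad(.2),sad(.1),sad(0))"
```

```text
[[313.21718191 259.23089826]]
tip [553.9 168.4 231.2] F [ 0.8 -0.1 -0.6] t 4.2
[553.5 169.6 205.6] -> [ 0.1 -1.2 25.6]
[552.6 181.6 188.4] -> [  4.5 -12.5  42.8]
[551.9 191.4 170.9] -> [  8.  -21.6  60.3]
[551.3 199.3 152.6] -> [ 10.9 -29.   78.6]
[550.8 205.4 133.5] -> [ 13.2 -34.7  97.7]
[550.5 209.6 113.9] -> [ 14.7 -38.6 117.3]
[550.4 211.8  94. ] -> [ 15.5 -40.7 137.2]
```

View pics/s2.png

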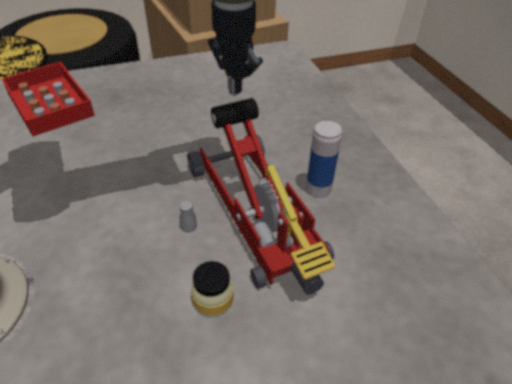

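The pawl is at its stop (predicted (313.2,259.2), seen (312.7,260.3)). The tips at (235,90) are above the roller at (235,112). I'll follow the roller's arc down, slowly first and watching the force.

Call:
inch_along:
  steps:
    - {"d":[0,-0.001,0.012]}
    - {"d":[0,-0.001,0.022]}
    - {"d":[0.001,-0.004,0.028]}
    - {"d":[0.003,-0.008,0.035]}
    - {"d":[0.004,-0.012,0.043]}
    - {"d":[0.004,-0.012,0.043]}

```text
time_s: 4.8
eef_pos: [551.8, 183.2, 361.9]
ee_rot: [-0.001, 0.976, 0.22, 0.001]
force: [-0.3, 3.0, 3.4]
grip_width: -0.002
grip_force: 2.1
```

```bash
python3 -c "
from h import *
to(sad(.4),sad(.3),sad(.2),sad(.1),sad(0))"
```

```text
tip [552.  183.7 188.9] F [-0.3  3.   3.4] t 4.8
[551.9 191.4 170.9] -> [ 3.1 -6.9 18. ]
[551.3 199.3 152.6] -> [  6.  -14.3  36.4]
[550.8 205.4 133.5] -> [  8.2 -20.   55.5]
[550.5 209.6 113.9] -> [  9.6 -23.8  75.1]
[550.4 211.8  94. ] -> [ 10.4 -25.9  95. ]
```

Scaled: 3 mm is 0.003, 55 mm is 0.055.

Call:
inch_along:
  steps:
    - {"d":[0.002,-0.004,0.009]}
    - {"d":[0.003,-0.007,0.018]}
    - {"d":[0.004,-0.011,0.027]}
    - {"d":[0.006,-0.014,0.036]}
    - {"d":[0.007,-0.017,0.046]}
    - {"d":[0.008,-0.02,0.055]}
    - {"d":[0.008,-0.02,0.055]}

```text
time_s: 5.5
eef_pos: [550.7, 204.2, 306.0]
ee_rot: [-0.001, 0.976, 0.22, 0.0]
force: [-0.4, -0.3, -0.7]
grip_width: 0.001
grip_force: 0.0
```

```bash
python3 -c "
from h import *
to(sad(.2),sad(.1),sad(0))"
```

```text
tip [550.8 204.4 133. ] F [-0.4 -0.3 -0.7] t 5.5
[550.8 205.4 133.5] -> [ 0.5 -0.9 -0.5]
[550.5 209.6 113.9] -> [ 2.  -4.7 19.1]
[550.4 211.8  94. ] -> [ 2.7 -6.8 39. ]
```

Scaled: 32 mm is 0.032, 26 mm is 0.026.

Call:
inch_along:
  steps:
    - {"d":[0,-0.002,0.009]}
    - {"d":[0.001,-0.004,0.018]}
    - {"d":[0.002,-0.005,0.026]}
    - {"d":[0.002,-0.006,0.032]}
    - {"d":[0.002,-0.006,0.032]}

```text
time_s: 6.0
eef_pos: [550.0, 210.0, 274.1]
ee_rot: [-0.0, 0.976, 0.22, 0.0]
force: [-1.1, -0.4, 0.3]
grip_width: 0.001
grip_force: 0.0
```

Call:
inch_along:
  steps:
    - {"d":[0,-0.001,0.004]}
    - {"d":[0,-0.001,0.007]}
    - {"d":[0,-0.001,0.007]}

```text
time_s: 6.3
eef_pos: [549.7, 210.8, 267.6]
ee_rot: [-0.0, 0.976, 0.219, 0.0]
force: [0.7, 1.7, 2.9]
grip_width: 0.001
grip_force: 1.0
```

```bash
python3 -c "
from h import *
cv2.imwrite('pics/s3.png',cv2.resize(ctrl.capture('side')[60:290,150:360],None,fx=2.5,fy=2.5)[:,:,::-1])
to(sad(0))"
```

```text
tip [549.7 210.7  94.6] F [0.9 1.3 1.3] t 6.35
[550.4 211.8  94. ] -> [ 1.  -0.7  0.6]
```

View pics/s3.png

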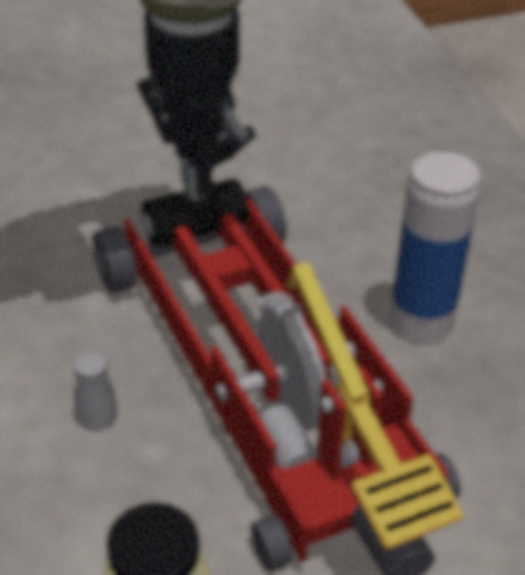

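The arm is almost down with the roller under the tips, at about (195,205) in the crop, and the pawl is still at its stop. I'll press the last bit until the stop gives a reaction force.

Scaled: 2 mm is 0.002, 1 mm is 0.001.

Call:
inch_along:
  steps:
    - {"d":[0,0,0.001]}
    - {"d":[0,0,0.002]}
    - {"d":[0,0,0.002]}

```text
time_s: 6.65
eef_pos: [549.7, 210.8, 267.2]
ee_rot: [0.0, 0.976, 0.22, 0.0]
force: [-5.0, 0.0, 14.3]
grip_width: 0.001
grip_force: 7.6
```

Call:
inch_along:
  steps:
    - {"d":[0,0,0.001]}
    - {"d":[0,0,0.002]}
    - {"d":[0,0,0.002]}

```text
time_s: 6.95
eef_pos: [549.6, 210.8, 267.0]
ee_rot: [0.0, 0.976, 0.22, 0.001]
force: [-10.7, -1.3, 29.1]
grip_width: 0.002
grip_force: 14.7
```

The force climbs with no further travel, so the arm is on its stop. I'll take the hand away and check.

Scaled: -170 mm is -0.17, -130 mm is -0.13.

Call:
inch_along:
  steps:
    - {"d":[0,0,-0.01]}
    - {"d":[0,0,-0.04]}
    - {"d":[0,0,-0.085]}
    - {"d":[0,0,-0.13]}
    - {"d":[0,0,-0.17]}
    - {"d":[0,0,-0.17]}
    - {"d":[0,0,-0.17]}

```text
time_s: 7.65
eef_pos: [549.6, 210.6, 433.5]
ee_rot: [0.0, 0.976, 0.219, -0.0]
force: [-1.0, 0.1, -0.6]
grip_width: 0.006
grip_force: 0.0
```

```bash
python3 -c "
from h import *
cv2.imwrite('pics/s4.png',cv2.resize(ctrl.capture('side')[60:290,150:360],None,fx=2.5,fy=2.5)[:,:,::-1])
p=sad(0)-[0,0,22]
for l in (0,.05): print((proj('side',sad(l)-[0,0,22])-[150,60])*2.5)
print('pedal',(proj('side',[587.8,-159.9,105.7])-[150,60])*2.5)
to()"
```

```text
[[196.67575673 210.8768204 ]]
[[196.72285312 202.60673139]]
pedal [[408.04295477 498.07724564]]
tip [549.3 210.5 259.3] F [-0.6  0.5 -0.1] t 7.7
```

View pics/s4.png

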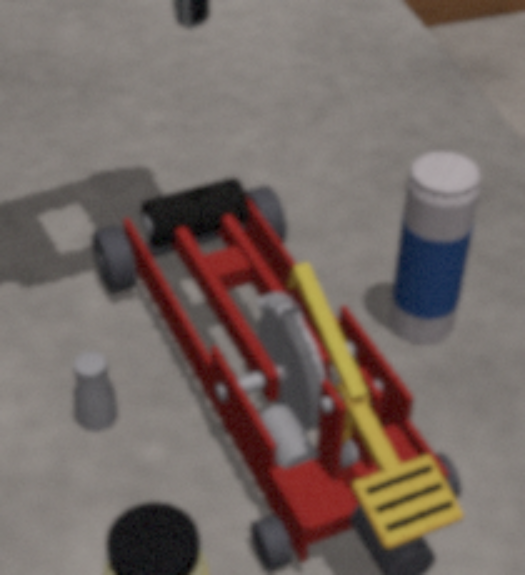

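The roller centre is at about (195,212), where lift = 0 predicts (197,211). The pedal is at (409,499), where the stop predicts (408,498). The hand is clear and the loose items haven't moved, so I'm handing in.

```bash
python3 -c "
from rig import ctrl
print(ctrl.finish_job())"
```

```text
the job is handed in; nothing more can be done
None
```

The pawl pedal snapped over to its stop and stays clear of the teeth, the lifting arm is fully down on its stop, the hand is clear and the loose items are where they were; handed in at about 7.7 s, verdict not shown.

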